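# Wedge a reed plate just off its rests in the voicing cradle

### The job

Pick up the brass reed plate from the dark support block by its edges only, never touching the riveted reeds on its face, lay it flat on the four brass buttons of the voicing cradle, in front of the two back pins and between the end pins, and let go of it. Then take the wooden wedge by its sides and push it thin end first, flat along the bed of the cradle between the two guide strips, under the front edge of the plate until that edge has just come off both front buttons (a gap of about 3 mm, not over 5 mm), so that the reeds underneath can be plucked. Finish there, still gripping the wedge so that it holds the plate up, and leave the sanding block, the tweezers and the brush alone.

Things in the scene. Friction and masses are not known exactly. Their poses are not given: they have to be found in the camera images.
- plate_center (a point): Brass reed plate 155 x 33 mm, 2 mm thick at its edges, about 0.13 kg; at the start it lies, reeds up, on the dark support block and overhangs it by about 4 mm at either long side (the other reed plates are not wanted). Point: its centre, 1 mm above its underside. x across the 33 mm width, y along its length, z up. It may lie either way round.
- reed_plate: The same reed plate as a whole, its origin at the centre of its underside, axes as for plate_center.
- reeds: Riveted reeds on the plate's upper face, fixed to it: a field 22 mm wide and 120 mm long in the middle, standing 1.5 mm proud. Origin and axes as reed_plate. The gripper must not touch them.
- support_block: Dark hardwood block 25 x 144 x 12 mm on the worktop, loose, 0.15 kg, under the plate at the start. Origin: centre of its underside. Its long side lies 0.13 rad counterclockwise (from above) of this frame's y axis.
- cradle: Voicing cradle, fixed: pale wooden base 135 (x) x 190 (y) x 12 mm on the worktop, its upper face is the bed. x points to its back (away from the robot at yaw 0), y to its left, z up. Origin: on the underside, below the centre of a plate that touches the back pins; the base reaches from x = -90 mm (front) to +45 mm.
- seat (a point): Where plate_center comes when the plate lies on the four brass buttons against the back pins, length along the cradle's y (cradle axes; 21 mm above the worktop). Back pins: 8 mm thick, at x +20.5, y +-60 mm from here; end pins at x 0, y +-85.5 mm (4 mm play at each end); pins rise 20 mm above the bed. The plate may be laid up to 8 mm in front of the seat.
- front_buttons: The two front rest buttons; origin and axes of the cradle. All four brass buttons are 10 mm across, at x +-10 mm, y +-60 mm, tops 8 mm above the bed (20 mm above the cradle's origin). The front of the cradle is open.
- channel (a point): Point on the bed under the seat (12 mm above the worktop, cradle axes), midway between two brass guide strips for the wedge: 3 mm high, 5 mm thick, inner faces 30 mm apart, along x from -81 to +31 mm. The wedge slides on the bed here, pushed with about 1 N; it pushes the plate back against the back pins.
- wedge_grip (a point): Loose wooden wedge, 0.06 kg, 115 mm long, 24 mm wide: 4 mm high at the nose, rising 1 in 6 over 90 mm to 19 mm, then level for 25 mm. Point: middle of the width, 95 mm behind the nose (20 mm from the thick end), 9.5 mm above the underside; grip here by the sides. x towards the nose, y across, z up.
- wedge: The same wedge as a whole, its origin on the underside, 57.5 mm behind the nose, axes as for wedge_grip. Its slope meets the front lower edge of the plate on the buttons when the nose is 24 mm past that edge; each 6 mm more lifts the edge by 1 mm.
- pad_block: Bystander: pale rounded sanding block, 72 x 84 x 34 mm, origin under its centre.
- tweezers: Bystander: steel tweezers lying in front of the cradle, 107 x 58 x 8 mm, origin under the centre.
- brass_brush: Bystander: brass-bristle brush with a wooden handle, 34 x 120 x 30 mm, origin under its centre.

How it is judged (in metres and radians):
On the way, in this order (a step that is already met when the one before it is completed fails the run):
1. the plate lies flat on the four buttons, between the pins, let go and at rest (x of plate_center in the frame of cradle between -0.009 and 0.003 m and y of plate_center in the frame of cradle between -0.006 and 0.006 m and z of plate_center in the frame of cradle between 0.019 and 0.0228 m and angle between plate_center's own z axis and vertical below 0.03 rad and angle between the y axis of plate_center and the y axis of cradle, either way round below 0.1 rad and contact force between the fingers and reed_plate below 0.05 N and contact force between reed_plate and front_buttons above 0.05 N and linear speed of reed_plate below 0.02 m/s), for 0.3 s.
2. the wedge is gripped and lies on the bed of the cradle (x of wedge_grip in the frame of cradle between -0.15 and -0.05 m and y of wedge_grip in the frame of cradle between -0.02 and 0.02 m and z of wedge_grip in the frame of cradle between 0.018 and 0.0255 m and angle between wedge_grip's own z axis and vertical below 0.08 rad and contact force between the fingers and wedge above 1 N), for 0.1 s.
At the end, for the whole second after the job is handed in: Plate between the pins, at most 9 mm off the back pins, front edge carried by the wedge alone, clear of both front buttons: tilt 0.03-0.16 rad (gap 1-5 mm), length level within 0.03 rad. Wedge within 4 mm of the bed, still gripped (over 1 N), arm off the plate, all at rest (x of plate_center in the frame of cradle between -0.009 and 0.003 m and y of plate_center in the frame of cradle between -0.006 and 0.006 m and angle between plate_center's own z axis and vertical between 0.03 and 0.16 rad and angle between plate_center's own y axis and vertical between 1.54 and 1.6 rad and contact force between reed_plate and front_buttons below 0.02 N and contact force between wedge and reed_plate above 0.1 N and contact force between the fingers and wedge above 1 N and contact force between each of the arm, the fingers and reed_plate below 0.05 N and y of wedge_grip in the frame of cradle between -0.02 and 0.02 m and z of wedge_grip in the frame of cradle between 0.018 and 0.0255 m and x of wedge_grip in the frame of cradle below -0.045 m and angle between wedge_grip's own z axis and vertical below 0.08 rad and linear speed of each of reed_plate, wedge below 0.02 m/s); the arm keeps its last pose, push and grip.
It fails at once if the gripper or arm presses on the reeds (contact force between any of the fingers, the arm and reeds above 0.5 N).
It fails at once if the sanding block, the tweezers or the brush is shifted by more than 2 cm (distance of any of pad_block, tweezers, brass_brush from where it was at the start of the episode above 0.02 m).
It also fails if it takes over 64 s, if anything falls off the work surface, if the arm or the gripper's body presses on something with over 40 N, if the wrist force passes 120 N, or if a joint passes its speed limit or range.

### The arm

A 6-joint arm with a two-finger parallel gripper is mounted at the origin on a cart in front of the work surface, level with it; the furniture and walls round the work are solid. World frame = base frame: x ahead of the robot, y to its left, z up, the work surface at z = 0. Lengths are in mm, angles in rad, forces in N, time in s.
With the tool pointing down it reaches from about 300 to 875 mm from the base axis. Payload 6.4 kg.
Tool frame: the origin (TCP) lies on the mounting face of the last link; the fingertips stand 166 mm ahead of it and the grasp point (between the pads) lies 147 mm ahead of it; z points along the fingers, y is the line along which they close (so a half turn about z gives the same grasp; the last joint's range is limited). The gripper opens to 88 mm and grips with 3 to 60 N. Pads are 18 mm wide; open, the fingers measure 123 mm over their backs; the gripper's body (75 mm by 187 mm) begins 45 mm behind the grasp point.
Start: joints at [-1.489, 0.181, 1.607, -0, 1.354, -0.206], TCP at [163.226, -551.362, 404.714] pointing down, gripper open.
Joint ranges: [-2.99, 2.99], [-0.89, 2.07], [0.3, 2.58], [-1.14, 4.28], [0, 2.63], [-3.12, 3.12]. Speed limits (rad/s): [2.57, 2.57, 3.01, 3.14, 3.14, 3.14].

### API

Orientations are given as [roll, pitch, yaw] about the fixed x, y, z axes, in that order (R = Rz(yaw) Ry(pitch) Rx(roll)).
In Python, from rig import r gives the robot as it stands.
- The arm moves only by the shell command python3 -m creep 'ROWS' [OPENING]. ROWS is JSON, a list of rows, each a list of 2 entries, a list of its own where there are three numbers: the shift along the tool's x, y, z as a fraction of full scale, then the turn, a rotation vector about the tool's x, y, z as a fraction of full scale. In form: [[[dx, dy, dz], [ax, ay, az]], ...]. A call has 1 to 8 rows; each row is the pose to reach, as a shift and turn from the pose commanded when the call began, along the tool's axes at that moment; what a row does not reach only later rows make up. Full scale, the value 1, is 0.1 m for a shift and 0.5 rad for a turn. A row lasts 1/8 s, in which the tool goes at most 62.5 mm and 10.7 degrees, less where a joint would pass 70% of its speed; a pose out of reach is approached as far as the arm can. A call with a number of a shift or a turn outside -1 to 1 is refused whole. A call with a gripper value outside its range is refused whole. OPENING is the opening, from 0 (shut) to 1 (fully open), set as the call begins (- or left out, the last holds). The fingers move at their own pace and stop on an object; the grip force is fixed at half the most. Time passes only in rows, so rows that repeat a pose let the fingers close. It gives the time, the measured TCP pose, the force, the opening and the grip force at its end, in the units of the state.
- r.get_state(): the state, without advancing time (a new reading comes with each control period).
- r.get_image(name): name is "scene" or "top" or "wrist"; returns a dict with "frame" (384x512x3 uint8, blue, green, red), "z_map" (384x512 float32, mm along the optical axis (not along the pixel's ray), 0 where there is no reading), "vertical_fov" (degrees; the focal length in pixels is half the picture's height over the tangent of half this angle, whatever the lens; pixels are square), "cx", "cy" (the principal point, pixels), "T" (4x4, takes a point from camera to world coordinates); the wrist camera has in their place "mount" (4x4, takes a point from camera to tool coordinates, whose origin is the TCP and whose axes are the flange's). Camera axes: x right, y up, looking along -z (the intrinsics and any distortion apply to the point x, -y, -z); pixel columns grow to the right and rows downward; lengths in mm; the calibration is good to about 2 mm. A picture is of the moment at which its call begins: read the wrist's pose just before it.
- r.sign_off(): hands the job in; it is judged then, once.
The state is a dict: "time_s": time; "qpos": joint angles; "joint_velocities": joint speeds; "joint_efforts": joint torques, N m; "tcp_pos": TCP position; "eef_rot": TCP orientation; "contact_force": force on the tool from outside, world axes, zero at the start; "moment": the same for the moment, N m; "gripper_width": finger opening in mm; "grip_force": force on a finger pad.
Only numpy, scipy, OpenCV 4.12 (cv2) and the standard library are available. Lean on these libraries where they do the work, as an engineer would, in place of code of your own. Each camera call takes 0.05 s, during which the arm holds its last target. There are 200 camera calls.

## Working session

There is one attempt and no reset: what is moved stays moved. The work goes in short steps, Python scripts to look and compute and a shell command to move; the robot and the scene stay as the last step left them, time stands still between calls to the robot, and variables do not carry over. Pictures are saved under pics/ and viewed, at most 10 in all, crops included, and the job is handed in when it is done.

```bash
ls; mkdir -p pics
cat > h.py <<'E'
import numpy as np, cv2
from scipy.spatial.transform import Rotation as R
from rig import r
def tool():
    s=r.get_state(); T=np.eye(4); T[:3,:3]=R.from_euler('xyz',s['eef_rot']).as_matrix(); T[:3,3]=s['tcp_pos']; return T
def shot(n):
    Tt=tool(); d=r.get_image(n); d['T']=d['T'] if 'T' in d else Tt@np.array(d['mount']); return d
def cloud(d):
    h,w=d['z_map'].shape; f=h/2/np.tan(np.radians(d['vertical_fov'])/2)
    v,u=np.mgrid[:h,:w]; z=d['z_map']
    P=np.stack([(u-d['cx'])/f*z,-(v-d['cy'])/f*z,-z,np.ones_like(z)],-1)
    W=(P@np.array(d['T']).T)[...,:3]; W[z==0]=np.nan; return W
E
python3 - <<'E'
from h import *
for n in ('top','scene'):
    d=shot(n); cv2.imwrite(f'pics/{n}.png',d['frame']); W=cloud(d); np.save(f'{n}.npy',W)
    print(n,{k:(v if not hasattr(v,'shape') or v.size<20 else v.shape) for k,v in d.items()})
print(r.get_state())
E
```

```text
pics
top {'frame': (384, 512, 3), 'z_map': (384, 512), 'vertical_fov': 51.608188602089335, 'cx': 255.19267533983432, 'cy': 190.83609959320154, 'T': array([[-2.79753943e-02,  9.90940896e-01, -1.31352644e-01,
         3.74690134e+02],
       [-9.99604196e-01, -2.81232888e-02,  7.29368870e-04,
         6.65199763e+01],
       [-2.97130690e-03,  1.31321059e-01,  9.91335438e-01,
         1.02137522e+03],
       [ 0.00000000e+00,  0.00000000e+00,  0.00000000e+00,
         1.00000000e+00]])}
scene {'frame': (384, 512, 3), 'z_map': (384, 512), 'vertical_fov': 48.053038849231186, 'cx': 249.45512467244768, 'cy': 193.57639182063213, 'T': array([[ 6.41724299e-01,  3.03882678e-01, -7.04162795e-01,
        -3.84082484e+02],
       [-7.66757352e-01,  2.73994875e-01, -5.80525599e-01,
        -6.28424911e+02],
       [ 1.65253229e-02,  9.12459384e-01,  4.08833446e-01,
         5.66575484e+02],
       [ 0.00000000e+00,  0.00000000e+00,  0.00000000e+00,
         1.00000000e+00]])}
{'time_s': 0.1, 'qpos': array([-1.48926932e+00,  1.81453457e-01,  1.60789250e+00, -4.53354445e-06,
        1.35380367e+00, -2.06300117e-01]), 'joint_velocities': array([-0.00055518, -0.00165572, -0.0019458 ,  0.00052906,  0.00113525,
        0.0005124 ]), 'joint_efforts': array([ 3.46635488e-04, -4.34824669e+01, -3.42697513e+01,  7.03178463e-02,
        3.40061600e-02, -3.85510657e-05]), 'tcp_pos': array([ 163.22233073, -551.11297509,  403.91500377]), 'eef_rot': array([-3.14006779e+00, -3.14598372e-04,  2.87827862e-01]), 'contact_force': array([-0.34469075, -0.318325  ,  0.2804547 ]), 'moment': array([-0.00146801, -0.01384379, -0.00985658]), 'grip_force': 0.0, 'gripper_width': 88.19540898048422}
```

View pics/top.png

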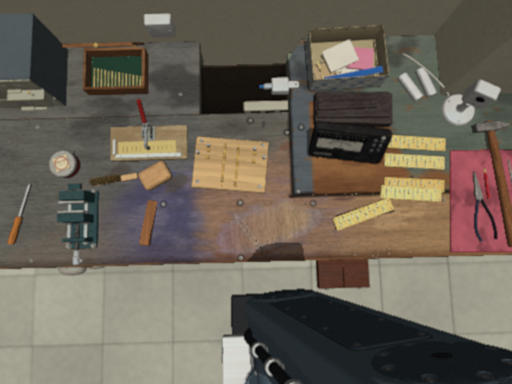

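View pics/scene.png

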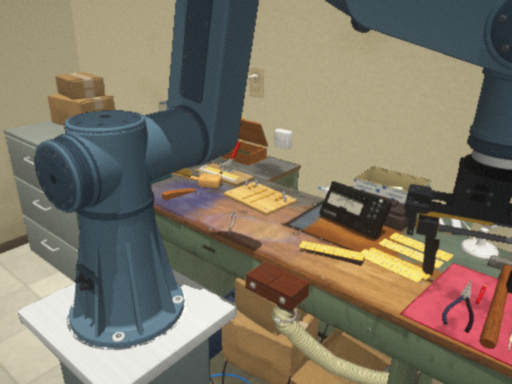

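Top view: cradle around (230,163), an isolated plate at (364,213) slanted, wedge-like wood at (148,222), sanding block (155,175), and dark tweezers probably at (275,250). I'll zoom in and measure.

Run:
```python
from h import *
W=np.load('top.npy'); im=cv2.imread('pics/top.png')
for n,(u0,u1,v0,v1) in dict(plate=(325,400,192,235),wedge=(130,165,195,250),cradle=(185,275,130,198),tw=(235,310,195,262)).items():
    w=W[v0:v1,u0:u1]; z=w[...,2]; q=np.nanpercentile(z,[5,25,50,75,95]); print(n,np.round(q,1))
    for lo in (6,10,):
        m=(z>lo)&(z<40); p=w[m][:,:2].astype(np.float32)
        if len(p)>10: 
            (c,s,a)=cv2.minAreaRect(p); print(' >',lo,len(p),np.round(c,1),np.round(s,1),round(a,1),'med z',np.round(np.median(w[m][:,2]),1),'mean',np.round(p.mean(0),1))
crop=im[125:265,125:405]; cv2.imwrite('pics/c1.png',cv2.resize(crop,None,fx=2.85,fy=2.85,interpolation=cv2.INTER_CUBIC))
for uv in [(364,213),(350,217),(378,208),(392,200),(337,223),(230,163),(148,222),(153,205),(143,240),(412,190),(412,183)]: print(uv,np.round(W[uv[1],uv[0]],1))
```

```text
plate [-3.6 -1.5  0.2  8.2 14.4]
 > 6 811 [ 446.1 -216.8] [ 37.6 175.6] 16.2 med z 12.9 mean [ 443.5 -208. ]
 > 10 759 [ 443.1 -207.2] [ 36.8 155.4] 16.7 med z 13.1 mean [ 443.4 -207.4]
wedge [-3.5 -1.5  0.1  3.4 17.4]
 > 6 398 [447.  338.1] [131.3  60.7] 8.9 med z 14.4 mean [428.9 340.7]
 > 10 305 [428.5 341.1] [25.2 97.8] 81.0 med z 15.6 mean [418.7 342.5]
cradle [-2.9  0.1  9.7 11.9 14.6]
 > 6 3802 [589.6 143.3] [221.1 147.7] 83.6 med z 11.4 mean [582. 131.]
 > 10 2885 [588.7 143.5] [220.3 146.1] 83.5 med z 12.0 mean [582.2 132.2]
tw [-3.8 -2.  -0.7  0.6  2.5]
 > 6 42 [404.3  86.1] [118.2  11.2] 34.1 med z 8.0 mean [409.3  88.6]
(364, 213) [ 443.5 -208.1   16. ]
(350, 217) [ 434.3 -172.1   16.1]
(378, 208) [ 455.5 -245.9   11.4]
(392, 200) [ 475.8 -285.7    3.5]
(337, 223) [ 420.3 -139.2   12.1]
(230, 163) [583.  129.   11.6]
(148, 222) [436.3 339.9  12.8]
(153, 205) [480.  329.3   5.9]
(143, 240) [391.2 351.5  15.4]
(412, 190) [ 500.  -338.4    5.6]
(412, 183) [ 518.9 -341.8    0.6]
```

View pics/c1.png

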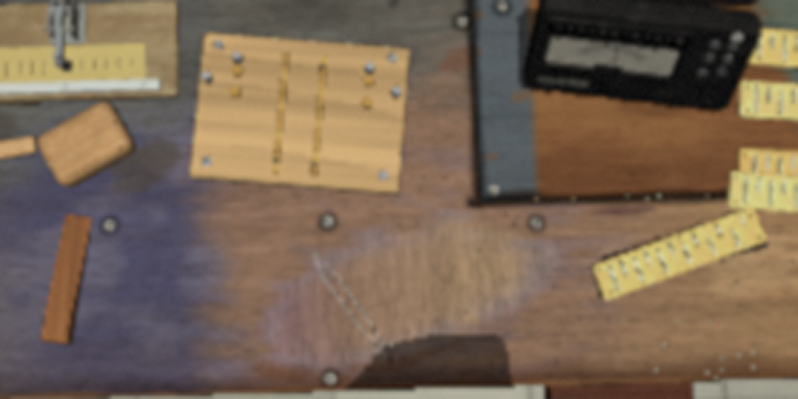

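The crop shows the cradle outline (190–410, 33–190) with silver pins near (205,77),(397,90) and (238,58),(370,68); the wedge at (68,278), thin end up (the cloud gives its height falling towards +x); the tweezers at (345,300); and the target plate at (680,252). Next: a planning helper, a top-view fit of the cradle, then the move.

```bash
cat >> h.py <<'E'
def plan(target,yaw,start=None):
    """print successive calls (rounded shift/turn in tool units) for a tool-down move"""
    s=r.get_state(); p,y=(np.array(s['tcp_pos']),s['eef_rot'][2]) if start is None else (np.array(start[0],float),start[1])
    for _ in range(12):
        d=np.array(target)-p; M=R.from_euler('xyz',[np.pi,0,y]).as_matrix()
        dy=(yaw-y+np.pi)%(2*np.pi)-np.pi
        if start is None and _==0: 
            e=R.from_euler('xyz',s['eef_rot']).as_matrix(); M=e
            rv=R.from_matrix(e.T@R.from_euler('xyz',[np.pi,0,y]).as_matrix()).as_rotvec(); print('level turn',np.round(rv/.5,3))
        t=M.T@d/100; t/=max(1,np.abs(t).max()); a=np.clip(-dy/.5,-1,1)
        t=np.round(t,3); a=round(a,3)
        if np.abs(t).max()<.002 and abs(a)<.004: break
        print('call',t.tolist(),[0,0,a]); p=p+M@t*100; y-=a*.5
    print('end',np.round(p,1),round(y,3))
E
python3 - <<'E'
from h import *
W=np.load('top.npy'); im=cv2.imread('pics/top.png')
hsv=cv2.cvtColor(im,cv2.COLOR_BGR2HSV)
for uv in [(230,163),(205,150),(260,185),(225,195),(180,165)]: print(uv,hsv[uv[1],uv[0]],im[uv[1],uv[0]])
m=np.zeros(im.shape[:2],np.uint8); sub=(slice(128,200),slice(185,278))
m[sub]=((hsv[...,2]>150)&(hsv[...,1]>70)&(W[...,2]>5))[sub]
c=max(cv2.findContours(m,cv2.RETR_EXTERNAL,cv2.CHAIN_APPROX_NONE)[0],key=cv2.contourArea)[:,0]
# pixel hull -> plane z=12 via rays
d=shot('top'); h=384; f=h/2/np.tan(np.radians(d['vertical_fov'])/2); T=d['T']
ray=(np.c_[(c[:,0]-d['cx'])/f,-(c[:,1]-d['cy'])/f,-np.ones(len(c))])@T[:3,:3].T
P=T[:3,3]+ray*((12-T[2,3])/ray[:,2])[:,None]
(ce,s,a)=cv2.minAreaRect(P[:,:2].astype(np.float32)); print('base',np.round(ce,1),np.round(s,1),a)
plan([440,-207,330],1.86)
E
```

```text
(230, 163) [ 18 109 183] [105 151 183]
(205, 150) [ 18 111 181] [102 149 181]
(260, 185) [ 18  53 177] [140 162 177]
(225, 195) [ 13  90 136] [ 88 108 136]
(180, 165) [ 0  5 95] [93 93 95]
base [580.8 128.6] [188.5 132.7] 83.69974517822266
level turn [-0.003 -0.001  0.   ]
call [1.0, -0.692, 0.205] [0, 0, np.float64(-1.0)]
call [1.0, -0.106, 0.169] [0, 0, np.float64(-1.0)]
call [1.0, 0.416, 0.181] [0, 0, np.float64(-1.0)]
call [0.696, 0.867, 0.186] [0, 0, np.float64(-0.144)]
end [ 440. -207.  330.] 1.86
```

```bash
python3 -m creep '[[[0.33,-0.23,0.07],[0,0,-0.33]],[[0.67,-0.46,0.14],[0,0,-0.67]],[[1,-0.692,0.205],[0,0,-1]]]'
python3 -m creep '[[[0.33,-0.04,0.06],[0,0,-0.33]],[[0.67,-0.07,0.11],[0,0,-0.67]],[[1,-0.106,0.169],[0,0,-1]]]'
python3 -m creep '[[[0.33,0.14,0.06],[0,0,-0.33]],[[0.67,0.28,0.12],[0,0,-0.67]],[[1,0.416,0.181],[0,0,-1]]]'
python3 -m creep '[[[0.35,0.43,0.09],[0,0,-0.07]],[[0.696,0.867,0.186],[0,0,-0.144]],[[0.696,0.867,0.186],[0,0,-0.144]],[[0.696,0.867,0.186],[0,0,-0.144]]]'
```

```text
time_s: 0.52
tcp_pos: [240.0, -455.5, 383.6]
eef_rot: [-3.141, -0.0, 0.793]
contact_force: [0.1, -1.3, 0.5]
gripper_width: 87.9
grip_force: 0.0
time_s: 0.9
tcp_pos: [303.1, -377.2, 367.0]
eef_rot: [-3.142, -0.0, 1.293]
contact_force: [1.1, 0.7, -0.6]
gripper_width: 88.4
grip_force: 0.0
time_s: 1.27
tcp_pos: [370.9, -292.7, 348.9]
eef_rot: [-3.141, -0.0, 1.793]
contact_force: [0.6, 1.0, -0.6]
gripper_width: 87.8
grip_force: 0.0
time_s: 1.78
tcp_pos: [439.9, -207.3, 330.5]
eef_rot: [-3.141, 0.0, 1.861]
contact_force: [0.1, 0.1, -0.3]
gripper_width: 88.1
grip_force: 0.0
```

Run:
```python
from h import *
d=shot('wrist'); W=cloud(d); np.save('w1.npy',W); cv2.imwrite('pics/w1.png',d['frame'])
z=W[...,2]; print(np.round(d['mount'],3).tolist())
m=((z>9)&(z<22)).astype(np.uint8); n,l,st,_=cv2.connectedComponentsWithStats(m)
for i in range(1,n):
    if st[i,4]>1500:
        p=W[l==i]; c,s,a=cv2.minAreaRect(p[:,:2].astype(np.float32)); print(st[i],np.round(c,1),np.round(s,1),round(a,2),np.round(np.percentile(p[:,2],[5,50,95]),1),np.round(p.mean(0),1))
```

```text
[[-0.001, 0.951, 0.308, 79.473], [1.0, 0.001, -0.0, 0.206], [-0.0, 0.308, -0.951, 18.892], [0.0, 0.0, 0.0, 1.0]]
[ 373   91  110  153 1716] [ 589.5 -156.1] [165.2   8.6] 80.66 [12.4 17.6 21.5] [ 590.3 -149.9   17.4]
[ 243   95   40  154 5260] [ 444.6 -207.5] [ 37.1 155.5] 16.71 [13.4 14.9 16.1] [ 443.1 -202.5   14.9]
```

Run:
```python
from h import *
W=np.load('w1.npy'); im=cv2.imread('pics/w1.png')
hsv=cv2.cvtColor(im,cv2.COLOR_BGR2HSV)
m=((hsv[...,0]>15)&(hsv[...,0]<32)&(hsv[...,1]>90)&(hsv[...,2]>120)).astype(np.uint8)*255
m=cv2.morphologyEx(m,cv2.MORPH_CLOSE,np.ones((7,7)))
n,l,st,_=cv2.connectedComponentsWithStats(m)
for i in range(1,n):
    if st[i,4]>2000:
        p=W[l==i]; p=p[~np.isnan(p).any(1)]; c,s,a=cv2.minAreaRect(p[:,:2].astype(np.float32)); print(st[i],np.round(c,1),np.round(s,1),round(a,2),np.round(np.percentile(p[:,2],[5,50,95]),1),np.round(p.mean(0),1))
```

```text
[  156    94   206   211 17290] [ 451.7 -246.6] [241.4 236.1] 16.7 [ 0.3  2.  15.7] [ 441.6 -273.3    8.2]
```

View pics/w1.png

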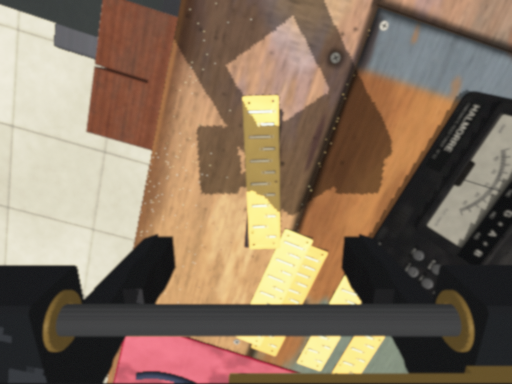

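The plate's corners are near (242,96), (279,96), (283,247), (249,249), with other plates below it at (290,235). I'll project the corners on z=14.

```bash
cat >> h.py <<'E'
def onplane(d,uv,z):
    uv=np.array(uv,float); f=d['z_map'].shape[0]/2/np.tan(np.radians(d['vertical_fov'])/2); T=np.array(d['T'])
    ray=np.c_[(uv[:,0]-d['cx'])/f,-(uv[:,1]-d['cy'])/f,-np.ones(len(uv))]@T[:3,:3].T
    return T[:3,3]+ray*((z-T[2,3])/ray[:,2])[:,None]
E
python3 - <<'E'
from h import *
d=shot('wrist'); g=cv2.cvtColor(d['frame'],cv2.COLOR_BGR2GRAY)
c=np.float32([[242,96],[279,96],[283,247],[249,249]]).reshape(-1,1,2)
P=onplane(d,c[:,0],14); print(np.round(P,1)); print('centre',P.mean(0).round(1))
for a,b in((0,1),(1,2),(2,3),(3,0)): v=P[b]-P[a]; print(round(np.linalg.norm(v),1),round(np.degrees(np.arctan2(v[1],v[0])),2))
W=cloud(d); sub=W[95:250,240:285]; p=sub[(sub[...,2]>10)]; print('depth centre',((np.percentile(p,1,0)+np.percentile(p,99,0))/2).round(1), np.round(np.median(p[:,2]),1), 'table',np.nanmedian(W[210:230,190:230,2]))
E
```

```text
[[ 404.4 -139.8   14. ]
 [ 436.8 -130.3   14. ]
 [ 487.3 -275.3   14. ]
 [ 453.3 -287.8   14. ]]
centre [ 445.5 -208.3   14. ]
33.7 16.46
153.6 -70.77
36.2 -159.79
155.9 108.29
depth centre [ 444.2 -207.5   14.4] 14.9 table 1.238813929307554
```

Run:
```python
from h import *
W=np.load('w1.npy'); c=np.array([444.7,-207.7]); w=np.array([np.cos(.31),np.sin(.31)]); l=np.array([-w[1],w[0]])
q=(W[...,:2]-c); a=q@w; b=q@l
for lo in range(-70,70,10):
    m=(abs(b)<20)&(a>=lo)&(a<lo+10); print(lo,m.sum(),np.round(np.nanpercentile(W[m][:,2],[50,98]),1) if m.sum() else '')
plan([444.7,-207.7,230],1.88); plan([444.7,-207.7,173],1.88,([444.7,-207.7,230],1.88))
```

```text
-70 1397 [208.4 254.3]
-60 5449 [229.1 253.8]
-50 1716 [185.2 210.8]
-40 365 [1.2 2.7]
-30 372 [1.3 2.6]
-20 390 [ 14.5 257.2]
-10 805 [255.1 258.2]
0 820 [255.3 258.3]
10 784 [255.7 258.4]
20 817 [255.7 258.4]
30 1191 [181.6 258.2]
40 5994 [220.8 257.5]
50 1832 [208.7 257.2]
60 378 [1.2 2.6]
level turn [-0.     0.001 -0.   ]
call [-0.008, 0.051, 1.0] [0, 0, np.float64(-0.044)]
call [-0.001, 0.0, 0.008] [0, 0, np.float64(0.0)]
end [ 444.7 -207.7  230. ] 1.88
call [0.0, -0.0, 0.57] [0, 0, np.float64(-0.0)]
end [ 444.7 -207.7  173. ] 1.88
```

```bash
python3 -m creep '[[[-0.004,0.025,0.5],[0,0,-0.044]],[[-0.008,0.051,1],[0,0,-0.044]],[[-0.008,0.051,1],[0,0,-0.044]],[[-0.008,0.051,1],[0,0,-0.044]]]' 0.55
python3 -m creep '[[[0,0,0.3],[0,0,0]],[[0,0,0.5],[0,0,0]],[[0,0,0.57],[0,0,0]],[[0,0,0.57],[0,0,0]],[[0,0,0.57],[0,0,0]]]'
```

```text
time_s: 2.38
tcp_pos: [445.4, -207.8, 232.2]
eef_rot: [3.141, 0.002, 1.88]
contact_force: [0.2, -0.1, 0.5]
gripper_width: 50.2
grip_force: 0.0
time_s: 3.0
tcp_pos: [445.8, -207.1, 175.0]
eef_rot: [3.14, 0.002, 1.882]
contact_force: [0.2, -0.2, -0.8]
gripper_width: 48.6
grip_force: 0.0
```

Run:
```python
from h import *
d=shot('wrist'); cv2.imwrite('pics/w2.png',d['frame'])
```

```text
(no output)
```

View pics/w2.png

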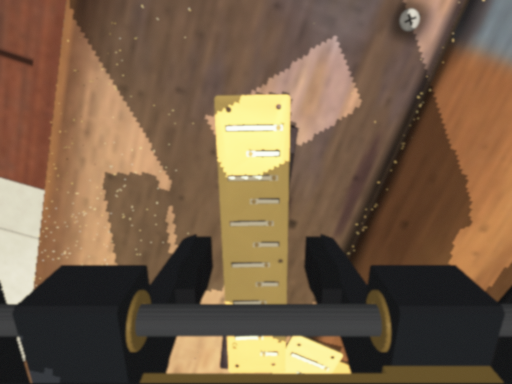

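Plate lies between the fingers (left gap about 11 px at row 245, right 16 px), far end at row 95 between columns 217 and 291. Checking lengthwise centring and height.

Run:
```python
from h import *
d=shot('wrist'); T=tool(); print(T[:3,3].round(1), r.get_state()['eef_rot'].round(4))
P=onplane(d,[[216,96],[291,95],[289,280],[224,280],[290,180],[220,180]],14); 
print(((P-T[:3,3])@T[:3,:3]).round(1))
```

```text
[ 445.6 -206.9  174.7] [3.1406e+00 1.6000e-03 1.8819e+00]
[[ 77.4 -17.9 160.5]
 [ 77.8  14.6 160.6]
 [-15.1  16.5 160.7]
 [-15.1 -17.7 160.7]
 [ 39.5  15.3 160.6]
 [ 39.5 -17.7 160.6]]
```

```bash
python3 -m creep '[[[0,-0.01,0.02],[0,0,0]],[[0,-0.01,0.02],[0,0,0]],[[0,-0.01,0.02],[0,0,0]]]'
python3 -m creep '[[[0,0,0],[0,0,0]],[[0,0,0],[0,0,0]],[[0,0,0],[0,0,0]],[[0,0,0],[0,0,0]],[[0,0,0],[0,0,0]],[[0,0,0],[0,0,0]]]' 0.2
python3 -m creep '[[[0,0,-0.1],[0,0,0]],[[0,0,-0.3],[0,0,0]],[[0,0,-0.6],[0,0,0]],[[0,0,-0.9],[0,0,0]],[[0,0,-0.9],[0,0,0]]]'
```

```text
time_s: 3.48
tcp_pos: [444.2, -206.8, 171.6]
eef_rot: [-3.141, -0.0, 1.882]
contact_force: [-1.0, -0.1, 0.3]
gripper_width: 48.7
grip_force: 0.0
time_s: 4.22
tcp_pos: [444.2, -206.8, 171.6]
eef_rot: [3.142, 0.0, 1.882]
contact_force: [0.1, -0.4, 0.4]
gripper_width: 32.2
grip_force: 30.0
time_s: 4.85
tcp_pos: [445.1, -207.5, 264.1]
eef_rot: [3.138, 0.005, 1.882]
contact_force: [-0.2, -0.2, -1.3]
gripper_width: 31.9
grip_force: 30.0
```

Run:
```python
from h import *
s=r.get_state(); print(s['grip_force'],s['gripper_width'],s['contact_force'])
d=shot('wrist'); cv2.imwrite('pics/w3.png',d['frame'])
# hover: camera beside cradle; place yaw
o=np.array([603.2,126.1]); yw=-.11
plan([o[0]-20,o[1]-70,330],np.pi/2+yw)
```

```text
29.986077547073364 31.909202600755833 [-0.17007125 -0.18963871 -1.31526231]
level turn [0.003 0.004 0.   ]
call [0.977, 1.0, -0.318] [0, 0, np.float64(0.842)]
call [1.0, 0.394, -0.244] [0, 0, np.float64(0.0)]
call [0.467, 0.184, -0.114] [0, 0, np.float64(0.0)]
end [583.2  56.1 330. ] 1.461
```

View pics/w3.png

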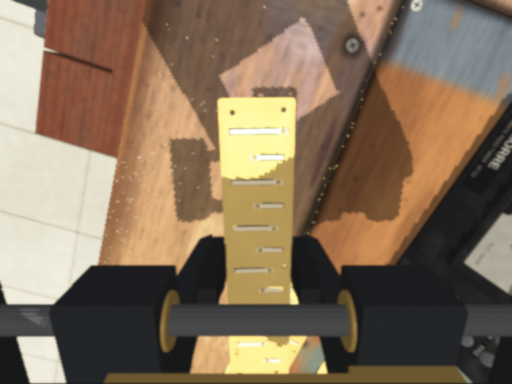

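The plate is held level, spanning columns 218–296 with its end at row 97, and the wrist force shows its weight. On to a hover right of the cradle for a close look.

Run:
```python
from h import *
plan([575,-10,365],1.461)
```

```text
level turn [0.003 0.004 0.   ]
call [0.798, 1.0, -0.555] [0, 0, np.float64(0.842)]
call [0.964, 0.496, -0.471] [0, 0, np.float64(-0.0)]
end [575. -10. 365.] 1.461
```

```bash
python3 -m creep '[[[0.2,0.25,-0.2],[0,0,0.2]],[[0.4,0.5,-0.4],[0,0,0.4]],[[0.6,0.75,-0.5],[0,0,0.64]],[[0.798,1,-0.555],[0,0,0.842]]]'
python3 -m creep '[[[0.32,0.17,-0.16],[0,0,0]],[[0.64,0.33,-0.31],[0,0,0]],[[0.964,0.496,-0.471],[0,0,0]],[[0.964,0.496,-0.471],[0,0,0]],[[0.964,0.496,-0.471],[0,0,0]]]'
python3 - <<'E'
from h import *
d=shot('wrist'); cv2.imwrite('pics/w4.png',cv2.resize(d['frame'],None,fx=1.55,fy=1.55,interpolation=cv2.INTER_CUBIC)); np.save('w4.npy',cloud(d)); print(d['vertical_fov'])
E
```

```text
time_s: 5.4
tcp_pos: [515.1, -99.2, 315.9]
eef_rot: [-3.14, -0.001, 1.457]
contact_force: [0.6, 0.0, -1.3]
gripper_width: 32.0
grip_force: 30.0
time_s: 6.02
tcp_pos: [574.2, -10.0, 362.2]
eef_rot: [-3.138, 0.0, 1.461]
contact_force: [0.1, -0.2, -1.8]
gripper_width: 32.4
grip_force: 30.0
63.187779318953694
```

View pics/w4.png

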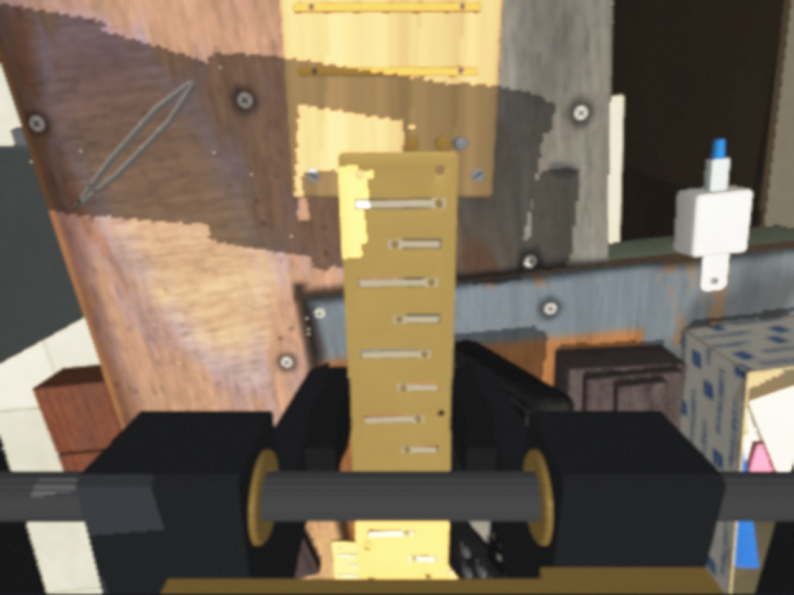

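Guide strips appear at (294–480, 7) and (299–478, 71), the base's near corners at (297,195) and (492,196), right-hand buttons at (410,142) and (443,142), and the back pin at (460,143).

Run:
```python
from h import *
d=shot('wrist')
px=[(294,8),(480,6),(299,72),(478,70),(297,195),(492,196),(411,141),(443,141)]
zz=[15]*4+[12]*2+[20]*2
loc=np.array([(-81,17.5),(31,17.5),(-81,-17.5),(31,-17.5),(-90,-95),(45,-95),(-10,-60),(10,-60)],float)
P=np.array([onplane(d,[np.array(p)/1.55],z)[0,:2] for p,z in zip(px,zz)])
# rigid fit
a=loc.mean(0); b=P.mean(0); H=(loc-a).T@(P-b); U,S,V=np.linalg.svd(H); Rm=V.T@U.T; t=b-Rm@a
print('yaw',np.arctan2(Rm[1,0],Rm[0,0]),'origin',t.round(1)); print((P-(loc@Rm.T+t)).round(1).tolist())
# held plate
T=tool(); E=onplane(d,np.array([(340,154),(458,152),(452,395),(349,395)])/1.55,T[2,3]-166+8.4); Q=((E-T[:3,3])@T[:3,:3]); print(Q.round(1))
W=np.load('w4.npy'); w=W[100:290,222:292]; q=((w.reshape(-1,3)-T[:3,3])@T[:3,:3]); q=q[abs(q[:,2]-158)<8]; print('plate z in tool vs x:',[np.median(q[abs(q[:,0]-x)<8][:,2]).round(1) for x in(0,20,40,60,70)])
```

```text
yaw -0.1042461158476396 origin [606.2 126.4]
[[0.2, -0.8], [-0.7, -0.5], [0.7, -0.8], [-0.4, -0.4], [2.6, 1.3], [-1.2, 0.1], [-0.8, 0.7], [-0.5, 0.5]]
[[ 76.6 -16.2 157.6]
 [ 77.1  16.1 157.6]
 [  2.3  16.9 157.6]
 [  2.3 -16.2 157.6]]
plate z in tool vs x: [np.float64(157.0), np.float64(157.1), np.float64(157.1), np.float64(157.1), np.float64(157.1)]
```

Run:
```python
from h import *
plan([601.5,126.8,230],1.467)
```

```text
level turn [-0.006 -0.     0.   ]
call [1.0, 0.089, 0.949] [0, 0, np.float64(-0.014)]
call [0.396, 0.036, 0.376] [0, 0, np.float64(-0.0)]
end [601.5 126.8 230. ] 1.467
```

```bash
python3 -m creep '[[[0.25,0.02,0.24],[0,0,-0.014]],[[0.5,0.045,0.48],[0,0,-0.014]],[[0.75,0.07,0.71],[0,0,-0.014]],[[1,0.089,0.949],[0,0,-0.014]]]'
python3 -m creep '[[[0.2,0.02,0.19],[0,0,0]],[[0.396,0.036,0.376],[0,0,0]],[[0.396,0.036,0.376],[0,0,0]],[[0.396,0.036,0.376],[0,0,0]]]'
python3 - <<'E'
from h import *
plan([601.5,126.8,190],1.467)
E
```

```text
time_s: 6.62
tcp_pos: [594.4, 88.1, 267.9]
eef_rot: [-3.141, 0.0, 1.466]
contact_force: [0.3, -0.8, -2.0]
gripper_width: 32.4
grip_force: 30.0
time_s: 7.12
tcp_pos: [602.4, 126.5, 231.9]
eef_rot: [-3.141, 0.0, 1.467]
contact_force: [-0.4, -0.3, -0.9]
gripper_width: 32.1
grip_force: 30.0
level turn [-0.     0.001 -0.   ]
call [0.002, -0.009, 0.419] [0, 0, np.float64(0.0)]
end [601.5 126.8 190. ] 1.467
```

```bash
python3 -m creep '[[[0.001,-0.005,0.2],[0,0,0]],[[0.002,-0.009,0.37],[0,0,0]],[[0.002,-0.009,0.37],[0,0,0]],[[0.002,-0.009,0.37],[0,0,0]]]'
python3 - <<'E'
from h import *
d=shot('wrist'); cv2.imwrite('pics/w5.png',cv2.resize(d['frame'],None,fx=1.55,fy=1.55,interpolation=cv2.INTER_CUBIC))
E
```

```text
time_s: 7.62
tcp_pos: [601.5, 127.7, 194.5]
eef_rot: [-3.141, 0.0, 1.468]
contact_force: [0.5, 0.8, -0.7]
gripper_width: 32.6
grip_force: 30.0
```

View pics/w5.png

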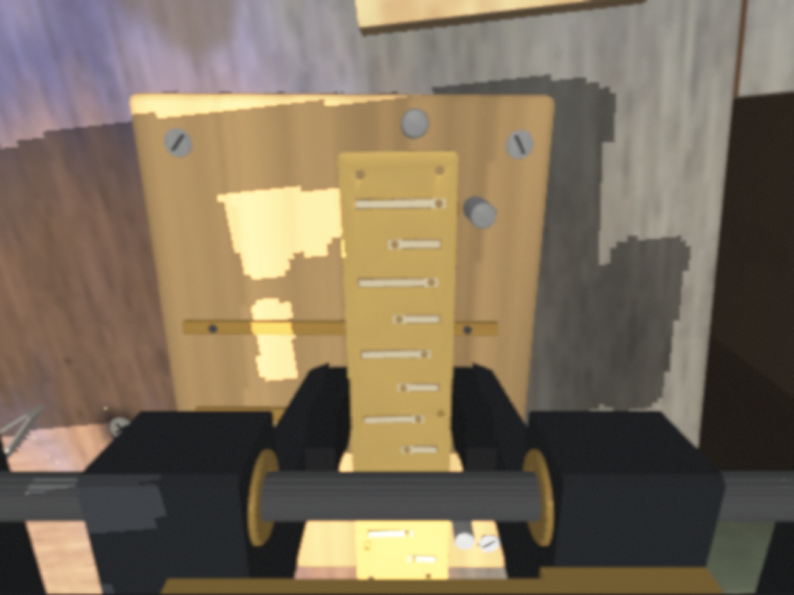

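Left end pin top near (415,120), back pin top near (484,212), plate end at row 153 (columns 340–458), left strip (183–497, 328), far base corners (132,95) and (553,97).

Run:
```python
from h import *
d=shot('wrist')
px=[(183,327),(497,329),(132,95),(553,97),(415,121),(484,211)]
zz=[15,15,12,12,32,32]
loc=np.array([(-81,17.5),(31,17.5),(-90,95),(45,95),(0,85.5),(20.5,60)],float)
P=np.array([onplane(d,[np.array(p)/1.55],z)[0,:2] for p,z in zip(px,zz)])
a=loc.mean(0); b=P.mean(0); H=(loc-a).T@(P-b); U,S,V=np.linalg.svd(H); Rm=V.T@U.T; t=b-Rm@a
print('yaw',np.arctan2(Rm[1,0],Rm[0,0]),'origin',t.round(1)); print(((P-(loc@Rm.T+t))@Rm).round(1).tolist())
T=tool(); E=onplane(d,np.array([(340,153),(458,152),(452,395),(349,395)])/1.55,T[2,3]-166+8.4)[:,:2]
print('tcp in cradle',((T[:2,3]-t)@Rm).round(1),'plate corners in cradle',((E-t)@Rm).round(1).tolist())
```

```text
yaw -0.10783391623703659 origin [606.  126.3]
[[-0.4, -0.0], [-0.3, -0.4], [1.7, -0.7], [-1.2, -0.8], [-0.1, 0.7], [0.2, 1.2]]
tcp in cradle [-4.3  1.1] plate corners in cradle [[-20.7, 77.6], [11.7, 78.0], [12.8, 3.2], [-20.3, 3.1]]
```

```bash
python3 -m creep '[[[0,0,0.05],[0,0,0]],[[0,0,0.1],[0,0,0]],[[0,0,0.13],[0,0,0]],[[0,0,0.13],[0,0,0]],[[0,0,0.13],[0,0,0]],[[0,0,0.13],[0,0,0]]]'
python3 -m creep '[[[0,0,0],[0,0,0]],[[0,0,0],[0,0,0]]]'
```

```text
time_s: 8.48
tcp_pos: [601.6, 127.8, 181.9]
eef_rot: [3.141, -0.0, 1.468]
contact_force: [-0.3, -0.5, -2.0]
gripper_width: 32.4
grip_force: 30.0
time_s: 8.72
tcp_pos: [601.5, 127.8, 181.8]
eef_rot: [3.141, -0.0, 1.468]
contact_force: [0.1, -0.7, -1.7]
gripper_width: 32.5
grip_force: 30.0
```

```bash
python3 -m creep '[[[0,0,0.008],[0,0,0]],[[0,0,0.016],[0,0,0]],[[0,0,0.016],[0,0,0]],[[0,0,0.016],[0,0,0]]]'
```

```text
time_s: 9.22
tcp_pos: [601.5, 127.8, 180.1]
eef_rot: [-3.142, 0.0, 1.468]
contact_force: [0.1, 0.4, -1.2]
gripper_width: 32.1
grip_force: 30.0
```

```bash
python3 -m creep '[[[0,0,0],[0,0,0]],[[0,0,0],[0,0,0]],[[0,0,0],[0,0,0]],[[0,0,0],[0,0,0]]]' 0.55
python3 -m creep '[[[0,0,-0.1],[0,0,0]],[[0,0,-0.25],[0,0,0]],[[0,0,-0.5],[0,0,0]],[[0,0,-0.8],[0,0,0]],[[0,0,-1],[0,0,0]],[[0,0,-1],[0,0,0]]]' 0.55
python3 - <<'E'
from h import *
d=shot('wrist'); cv2.imwrite('pics/w6.png',d['frame']); W=cloud(d); np.save('w6.npy',W)
s=shot('scene'); cv2.imwrite('pics/s6.png',s['frame'])
E
```

```text
time_s: 9.72
tcp_pos: [601.5, 127.8, 180.2]
eef_rot: [3.141, -0.0, 1.468]
contact_force: [-0.1, 0.5, -0.0]
gripper_width: 48.5
grip_force: 0.0
time_s: 10.48
tcp_pos: [602.3, 127.9, 282.6]
eef_rot: [3.137, -0.001, 1.468]
contact_force: [1.2, -0.5, -0.3]
gripper_width: 48.6
grip_force: 0.0
```

View pics/w6.png

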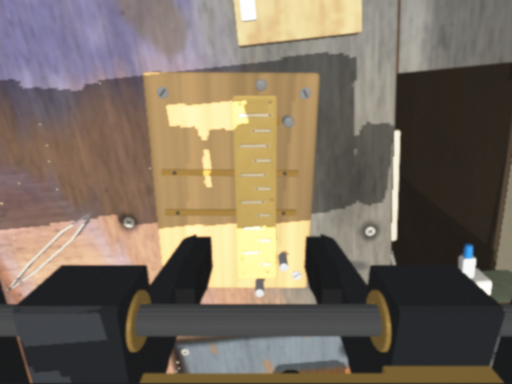

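The plate lies on the cradle between the pins (corners (236,96)–(273,277), end pin (261,85), back pin (288,120)), and the fingers are clear. Next is the wedge.

Run:
```python
from h import *
d=shot('top'); print(onplane(d,[(152.7,200.4)],4).round(1),onplane(d,[(144.3,245)],19).round(1))
plan([370,345,330],-0.2)
```

```text
[[492.1 330.6   4. ]] [[378.7 347.1  19. ]]
level turn [-0.003  0.    -0.   ]
call [0.763, -1.0, -0.2] [0, 0, np.float64(1.0)]
call [0.153, -1.0, -0.163] [0, 0, np.float64(1.0)]
call [-0.308, -0.847, -0.145] [0, 0, np.float64(1.0)]
call [0.0, 0.0, 0.0] [0, 0, np.float64(0.336)]
end [370. 345. 330.] -0.2
```

```bash
python3 -m creep '[[[0.25,-0.33,-0.07],[0,0,0.33]],[[0.5,-0.67,-0.14],[0,0,0.67]],[[0.763,-1,-0.2],[0,0,1]]]'
python3 -m creep '[[[0.05,-0.33,-0.05],[0,0,0.33]],[[0.1,-0.67,-0.1],[0,0,0.67]],[[0.153,-1,-0.163],[0,0,1]]]'
python3 -m creep '[[[-0.1,-0.28,-0.05],[0,0,0.33]],[[-0.2,-0.56,-0.1],[0,0,0.67]],[[-0.308,-0.847,-0.145],[0,0,1]]]'
python3 -m creep '[[[0,0,0],[0,0,0.17]],[[0,0,0],[0,0,0.26]],[[0,0,0],[0,0,0.26]],[[0,0,0],[0,0,0.26]]]'
python3 - <<'E'
from h import *
d=shot('wrist'); cv2.imwrite('pics/w7.png',cv2.resize(d['frame'],None,fx=1.55,fy=1.55,interpolation=cv2.INTER_CUBIC)); W=cloud(d); np.save('w7.npy',W)
z=W[...,2]; T=tool(); print(T[:3,3])
m=((abs(W[...,0]-435)<75)&(abs(W[...,1]-340)<50)&(z>4)&(z<30)).astype(np.uint8); n,l,st,_=cv2.connectedComponentsWithStats(m)
i=1+st[1:,4].argmax(); p=W[l==i]; c,s,a=cv2.minAreaRect(p[:,:2].astype(np.float32)); print(st[i],np.round(c,1),np.round(s,1),a)
E
```

```text
time_s: 11.0
tcp_pos: [508.4, 214.5, 298.7]
eef_rot: [-3.14, 0.002, 0.962]
contact_force: [0.7, 1.3, 0.7]
gripper_width: 48.6
grip_force: 0.0
time_s: 11.38
tcp_pos: [434.8, 283.8, 315.1]
eef_rot: [-3.141, 0.003, 0.462]
contact_force: [0.3, 0.9, 0.7]
gripper_width: 48.4
grip_force: 0.0
time_s: 11.75
tcp_pos: [369.4, 345.4, 329.7]
eef_rot: [3.14, 0.002, -0.038]
contact_force: [-0.1, 1.0, 0.0]
gripper_width: 48.4
grip_force: 0.0
time_s: 12.25
tcp_pos: [370.4, 344.9, 330.2]
eef_rot: [3.141, 0.001, -0.161]
contact_force: [0.2, 0.3, -0.0]
gripper_width: 48.5
grip_force: 0.0
[370.44849682 344.8772842  330.37296373]
[ 237   39   27  130 3368] [437.8 340.6] [ 23.6 114.9] 80.84877014160156
```

View pics/w7.png

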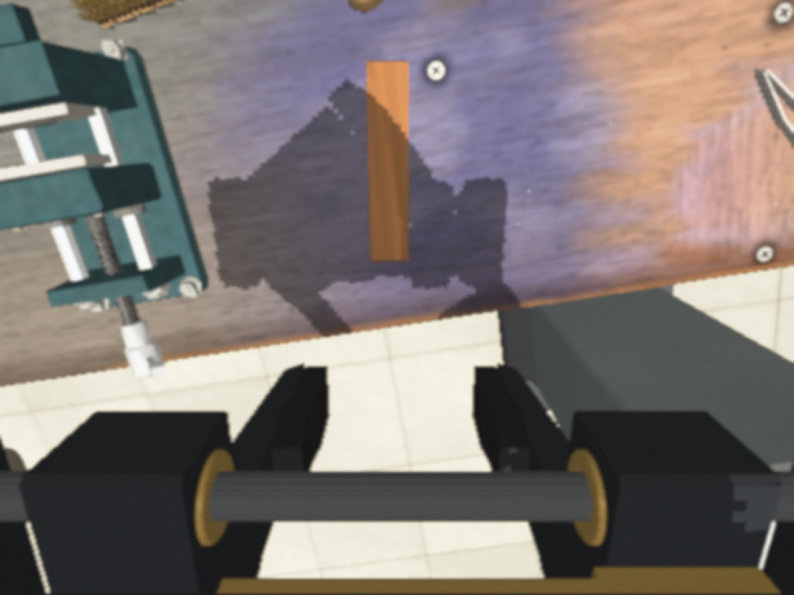

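The wedge is at (367–409, 62–260), thin end up, measured 23.6 × 114.9 mm at yaw −0.16 as it should be; the vise to its left stays outside the gripper body's 94 mm half length.

Run:
```python
from h import *
W=np.load('w7.npy'); T=tool(); q=W[...,:2]-np.array([400.5,346]); y=np.array([np.sin(-.16),-np.cos(-.16)]); x=np.array([np.cos(.16),-np.sin(.16)])
m=(abs(q@x)<60)&(abs(q@y)>44)&(abs(q@y)<112)&(W[...,2]<150); print('max z around',np.nanmax(W[m][:,2]), m.sum())
plan([400.5,346,172.5],-.16)
```

```text
max z around 4.13762054666762 16328
level turn [0.001 0.002 0.   ]
call [0.188, -0.038, 1.0] [0, 0, np.float64(-0.003)]
call [0.108, -0.022, 0.579] [0, 0, np.float64(-0.0)]
end [400.5 346.  172.5] -0.16
```

```bash
python3 -m creep '[[[0.3,-0.06,0.5],[0,0,0]],[[0.296,-0.06,1],[0,0,0]],[[0.296,-0.06,1],[0,0,0]]]'
python3 -m creep '[[[0,0,0.25],[0,0,0]],[[0,0,0.45],[0,0,0]],[[0,0,0.56],[0,0,0]],[[0,0,0.56],[0,0,0]],[[0,0,0.56],[0,0,0]],[[0,0,0.56],[0,0,0]]]'
python3 - <<'E'
from h import *
d=shot('wrist'); cv2.imwrite('pics/w8.png',d['frame']); plan([400.5,346,172.5],-.16)
W=cloud(d); z=W[...,2]; m=((abs(W[...,0]-465)<35)&(abs(W[...,1]-335)<40)&(z>3.5)&(z<25)); p=W[m]; print(cv2.minAreaRect(p[:,:2].astype(np.float32)), p[:,0].max())
E
```

```text
time_s: 12.68
tcp_pos: [398.9, 344.9, 227.0]
eef_rot: [3.136, 0.008, -0.162]
contact_force: [-0.8, -0.4, -0.8]
gripper_width: 48.4
grip_force: 0.0
time_s: 13.42
tcp_pos: [401.1, 346.4, 175.9]
eef_rot: [-3.141, -0.001, -0.162]
contact_force: [-0.5, 0.6, 0.1]
gripper_width: 48.5
grip_force: 0.0
level turn [-0.002 -0.002  0.   ]
call [-0.004, 0.004, 0.032] [0, 0, np.float64(-0.004)]
end [400.5 346.  172.5] -0.16
((461.89453125, 337.61053466796875), (55.30149459838867, 67.02983856201172), 44.98357009887695) 496.121400490226
```

Lower the last 3 mm, close on the wedge, lift it.

```bash
python3 -m creep '[[[0,0,0.03],[0,0,0]],[[0,0,0.03],[0,0,0]],[[0,0,0.03],[0,0,0]]]'
python3 -m creep '[[[0,0,0],[0,0,0]],[[0,0,0],[0,0,0]],[[0,0,0],[0,0,0]],[[0,0,0],[0,0,0]],[[0,0,0],[0,0,0]],[[0,0,0],[0,0,0]]]' 0.15
python3 -m creep '[[[0,0,-0.1],[0,0,0]],[[0,0,-0.35],[0,0,0]],[[0,0,-0.7],[0,0,0]],[[0,0,-0.9],[0,0,0]],[[0,0,-0.9],[0,0,0]],[[0,0,-0.9],[0,0,0]]]'
python3 - <<'E'
from h import *
T=tool(); d=shot('wrist'); cv2.imwrite('pics/w8.png',cv2.resize(d['frame'],None,fx=1.55,fy=1.55,interpolation=cv2.INTER_CUBIC)); W=cloud(d)
q=(W-T[:3,3])@T[:3,:3]; x,y,z=q[...,0],q[...,1],q[...,2]
m=(abs(y)<25)&(z>125)&(z<180)&(x>10)&(x<120); p=q[m]; print(m.sum(),cv2.minAreaRect(p[:,:2].astype(np.float32)))
for a in range(15,110,10):
    b=p[abs(p[:,0]-a)<3]; 
    if len(b)>4: print(a,len(b),'z',np.median(b[:,2]).round(1),'y',np.percentile(b[:,1],[3,97]).round(1))
o=np.array([606,126.3]); c,s=np.cos(-.106),np.sin(-.106)
g=o+np.array([c*-130,s*-130]); print('pre',g); plan([g[0],g[1],230],-.106)
E
```

```text
time_s: 13.85
tcp_pos: [400.6, 346.1, 171.8]
eef_rot: [3.141, 0.0, -0.162]
contact_force: [0.0, 0.5, 0.5]
gripper_width: 48.2
grip_force: 0.0
time_s: 14.6
tcp_pos: [400.7, 346.2, 171.9]
eef_rot: [-3.142, -0.0, -0.162]
contact_force: [0.2, 0.8, -0.0]
gripper_width: 23.5
grip_force: 30.0
time_s: 15.35
tcp_pos: [400.3, 346.0, 261.4]
eef_rot: [3.141, 0.001, -0.162]
contact_force: [-0.3, -0.1, -1.2]
gripper_width: 23.6
grip_force: 30.0
11011 ((52.683231353759766, 0.003948211669921875), (49.986209869384766, 85.3633041381836), 89.99991607666016)
15 624 z 153.5 y [-10.7  11.6]
25 637 z 155.1 y [-11.   11.5]
35 671 z 156.8 y [-10.9  11.4]
45 692 z 158.4 y [-11.2  11.3]
55 689 z 160.1 y [-11.1  11.2]
65 732 z 161.7 y [-11.4  11.1]
75 741 z 163.3 y [-11.3  11. ]
85 761 z 165.0 y [-11.6  10.9]
95 386 z 166.5 y [-11.4  10.8]
pre [476.72965641 140.05420915]
level turn [0.002 0.003 0.   ]
call [0.571, 1.0, 0.162] [0, 0, np.float64(-0.112)]
call [0.466, 0.935, 0.147] [0, 0, np.float64(-0.0)]
end [476.8 140.1 230. ] -0.106
```

```bash
python3 -m creep '[[[0.15,0.25,0.04],[0,0,-0.03]],[[0.3,0.5,0.08],[0,0,-0.06]],[[0.43,0.75,0.12],[0,0,-0.09]],[[0.571,1,0.162],[0,0,-0.112]]]'
python3 -m creep '[[[0.12,0.24,0.04],[0,0,0]],[[0.24,0.48,0.08],[0,0,0]],[[0.36,0.72,0.12],[0,0,0]],[[0.466,0.935,0.147],[0,0,0]],[[0.466,0.935,0.147],[0,0,0]],[[0.466,0.935,0.147],[0,0,0]]]'
python3 - <<'E'
from h import *
T=tool(); d=shot('wrist'); cv2.imwrite('pics/w9.png',cv2.resize(d['frame'],None,fx=1.55,fy=1.55,interpolation=cv2.INTER_CUBIC))
o=np.array([606,126.3]); c,s=np.cos(-.106),np.sin(-.106); q=T[:2,3]-o; print('tcp cradle',c*q[0]+s*q[1],-s*q[0]+c*q[1]); plan([476.7,140.05,184.5],-.106)
E
```

```text
time_s: 15.9
tcp_pos: [440.5, 237.3, 244.3]
eef_rot: [3.141, 0.002, -0.106]
contact_force: [0.7, 0.2, -0.4]
gripper_width: 23.8
grip_force: 30.0
time_s: 16.65
tcp_pos: [476.8, 140.6, 230.3]
eef_rot: [-3.142, 0.002, -0.107]
contact_force: [-1.1, 1.0, -0.7]
gripper_width: 23.7
grip_force: 30.0
tcp cradle -130.0135308224028 0.5798201972105055
level turn [-0.     0.003 -0.   ]
call [0.001, 0.009, 0.46] [0, 0, np.float64(0.0)]
end [476.7 140.  184.5] -0.106
```

View pics/w9.png

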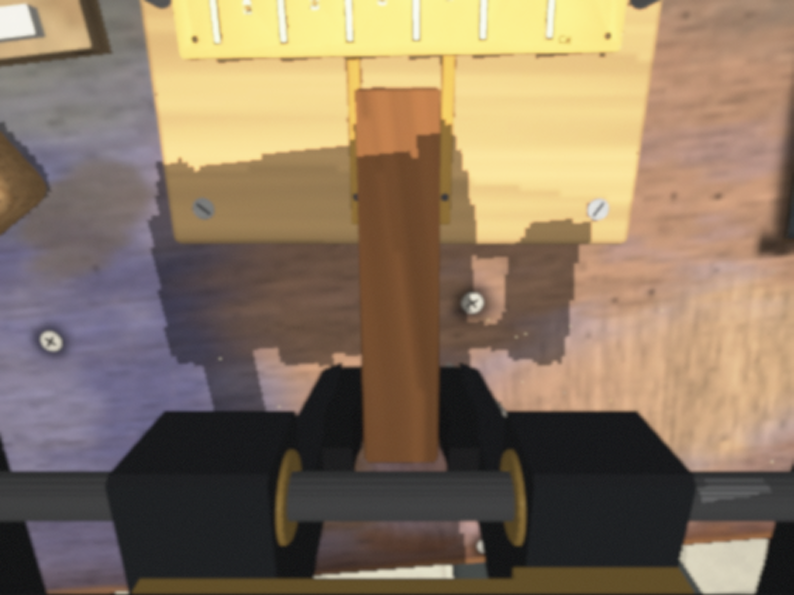

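The wedge (357–440, nose at row 88) points at the channel, with the strips running at 349–450 (row 222) and 346–455 (row 60); the plate's front edge is at row 55. I'm at my picture limit (one over, in fact), so I work from numbers only from here.

```bash
python3 - <<'E'
from h import *
T=tool(); d=shot('wrist')
f=lambda uv,z:((onplane(d,np.array(uv)/1.55,z)-T[:3,3])@T[:3,:3]).round(1).tolist()
print('strips',f([(349,222),(450,222),(346,60),(455,60)],15)); print('plate edge',f([(181,58),(620,52)],20)); print('nose',f([(357,90),(440,89)],T[2,3]-168))
E
python3 -m creep '[[[0,0.004,0.15],[0,0,0]],[[0,0.005,0.3],[0,0,0]],[[0,0.005,0.4],[0,0,0]],[[0,0.005,0.43],[0,0,0]],[[0,0.005,0.43],[0,0,0]],[[0,0.005,0.43],[0,0,0]]]'
python3 -m creep '[[[0,0,0],[0,0,0]],[[0,0,0],[0,0,0]]]'
```

```text
strips [[49.4, -20.4, 215.5], [49.4, 20.6, 215.5], [109.1, -19.5, 215.4], [109.0, 20.6, 215.4]]
plate edge [[109.0, -78.1, 210.4], [110.8, 79.0, 210.4]]
nose [[94.4, -11.9, 167.9], [94.6, 11.7, 167.9]]
time_s: 17.5
tcp_pos: [477.5, 139.8, 188.4]
eef_rot: [-3.141, -0.001, -0.106]
contact_force: [0.0, 0.3, -0.9]
gripper_width: 23.9
grip_force: 30.0
time_s: 17.75
tcp_pos: [477.4, 139.8, 188.3]
eef_rot: [-3.141, -0.001, -0.106]
contact_force: [0.6, 0.5, -0.9]
gripper_width: 23.9
grip_force: 30.0
```

```bash
python3 -m creep '[[[0,0,0.02],[0,0,0]],[[0,0,0.034],[0,0,0]],[[0,0,0.034],[0,0,0]],[[0,0,0.034],[0,0,0]]]'
python3 -m creep '[[[0,0,0.003],[0,0,0]],[[0,0,0.005],[0,0,0]],[[0,0,0.005],[0,0,0]],[[0,0,0.005],[0,0,0]]]'
```

```text
time_s: 18.25
tcp_pos: [477.2, 139.9, 184.6]
eef_rot: [3.142, 0.0, -0.106]
contact_force: [0.4, -0.2, -0.7]
gripper_width: 23.8
grip_force: 30.0
time_s: 18.75
tcp_pos: [477.2, 139.9, 184.1]
eef_rot: [-3.142, 0.0, -0.106]
contact_force: [-0.3, 0.2, -1.7]
gripper_width: 23.6
grip_force: 30.0
```

```bash
cat >> h.py <<'E'
def check():
    """wrist depth: height (world) of the plate's reed-free front/back margins in cradle coords, wedge nose via tcp"""
    T=tool(); d=shot('wrist'); W=cloud(d); o=np.array([606,126.3]); c,s=np.cos(-.106),np.sin(-.106)
    q=W[...,:2]-o; x=c*q[...,0]+s*q[...,1]; y=-s*q[...,0]+c*q[...,1]; z=W[...,2]
    qt=T[:2,3]-o; print('tcp cradle',round(c*qt[0]+s*qt[1],1),round(-s*qt[0]+c*qt[1],1))
    for y0 in (-72,-60,-40,40,60,72):
        m=(abs(y-y0)<5)&(z>17)&(z<40); 
        if m.sum()<20: print(y0,'-'); continue
        X,Z=x[m],z[m]; k=(X<20)&(X>-26); bx=np.percentile(X[k],[1,99])
        fit=np.polyfit(X[k],Z[k],1); print(y0,k.sum(),'x',bx.round(1),'tilt',round(-fit[0],3),'z@-14',np.polyval(fit,-14).round(1),'z@8',np.polyval(fit,8).round(1),'bed',np.nanmedian(z[(abs(y-y0)<5)&(x>-60)&(x<-35)]).round(1))
E
python3 -m creep '[[[0.05,0,0],[0,0,0]],[[0.12,0,0],[0,0,0]],[[0.2,0,0],[0,0,0]],[[0.27,0,0],[0,0,0]],[[0.33,0,0],[0,0,0]],[[0.35,0,0],[0,0,0]],[[0.35,0,0],[0,0,0]],[[0.35,0,0],[0,0,0]]]'
python3 -c "from h import *; check()"
```

```text
time_s: 19.75
tcp_pos: [511.8, 136.2, 184.0]
eef_rot: [-3.142, 0.0, -0.106]
contact_force: [0.2, -1.1, -0.3]
gripper_width: 23.8
grip_force: 30.0
tcp cradle -94.7 -0.1
-72 1894 x [-19.7  12.7] tilt -0.003 z@-14 22.9 z@8 22.9 bed 13.1
-60 2377 x [-19.4  19.1] tilt -0.085 z@-14 22.3 z@8 24.2 bed 13.2
-40 1954 x [-20.1  12.4] tilt -0.002 z@-14 22.9 z@8 22.9 bed 13.3
40 1886 x [-20.9  11.4] tilt 0.001 z@-14 22.9 z@8 22.9 bed 13.2
60 2392 x [-20.9  19.2] tilt -0.067 z@-14 22.5 z@8 23.9 bed 13.1
72 1933 x [-21.3  11.1] tilt -0.001 z@-14 22.8 z@8 22.8 bed 13.2
```

```bash
python3 -m creep '[[[0.02,0,0],[0,0,0]],[[0.05,0,0],[0,0,0]],[[0.08,0,0],[0,0,0]],[[0.11,0,0],[0,0,0]],[[0.13,0,0],[0,0,0]],[[0.13,0,0],[0,0,0]],[[0.13,0,0],[0,0,0]]]'
python3 -c "from h import *; check()" | grep -v 60
```

```text
time_s: 20.68
tcp_pos: [525.1, 134.7, 184.2]
eef_rot: [-3.142, -0.0, -0.106]
contact_force: [0.8, -0.2, -0.9]
gripper_width: 23.5
grip_force: 30.0
tcp cradle -81.4 -0.2
-72 1731 x [-16.9  15.4] tilt 0.041 z@-14 24.0 z@8 23.1 bed 13.2
-40 1817 x [-16.8  15.5] tilt 0.044 z@-14 24.1 z@8 23.1 bed 103.7
40 1772 x [-16.7  15.6] tilt 0.043 z@-14 24.1 z@8 23.1 bed 102.9
72 1818 x [-16.7  15.6] tilt 0.045 z@-14 24.0 z@8 23.0 bed 13.1
```

```bash
python3 -m creep '[[[0.02,0,0],[0,0,0]],[[0.045,0,0],[0,0,0]],[[0.07,0,0],[0,0,0]],[[0.095,0,0],[0,0,0]],[[0.11,0,0],[0,0,0]],[[0.11,0,0],[0,0,0]],[[0.11,0,0],[0,0,0]],[[0.11,0,0],[0,0,0]]]'
python3 -c "from h import *; check(); s=r.get_state(); print(s['contact_force'],s['joint_velocities'].round(3))" | grep -v '^-*60'
```

```text
time_s: 21.72
tcp_pos: [535.9, 133.6, 184.2]
eef_rot: [-3.142, -0.0, -0.106]
contact_force: [-0.1, -0.4, -0.3]
gripper_width: 23.7
grip_force: 30.0
tcp cradle -70.4 -0.2
-72 1639 x [-16.9  15.3] tilt 0.101 z@-14 25.7 z@8 23.4 bed 13.2
-40 1719 x [-16.8  15.4] tilt 0.102 z@-14 25.7 z@8 23.5 bed 106.6
40 1689 x [-16.8  15.9] tilt 0.103 z@-14 25.7 z@8 23.5 bed 106.3
72 1697 x [-16.3  15.9] tilt 0.101 z@-14 25.6 z@8 23.4 bed 13.1
[ 0.63562068  0.13844665 -1.11874774] [ 0.002  0.001 -0.002  0.     0.002 -0.001]
```

```bash
python3 -c "from rig import r; print(r.sign_off())"
```

```text
the job is handed in; nothing more can be done
None
```

The plate lies in the cradle against the back pins with its front edge raised about 3 mm by the gripped wedge (tilt 0.10 rad, level along its length), and the job is handed in with no verdict returned; I viewed 11 pictures, one over the limit of 10.

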